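Put the two-tier desk caddy together and sort the loose bits into it

ROBOT

A 7-joint arm with a two-finger parallel gripper is mounted at the origin on the work surface. World frame = base frame: x ahead of the robot, y to its left, z up, the work surface at z = 0. Lengths are in m, angles in rad, forces in N, time in s.
With the tool pointing down it reaches from about 0.4 to 0.925 m from the base axis. Payload 4.1 kg.
Tool frame: the origin (TCP) lies at the very end of the fingers, on their centre line; the grasp point (between the pads) lies 19 mm behind it (hold_point_z is the distance from the TCP to the grasp point, in m); z points along the fingers, y is the line along which they close (so a half turn about z gives the same grasp; the last joint's range is limited). The gripper opens to 85 mm and grips with 20 to 120 N. Pads are 22 mm wide; open, the fingers measure 114 mm over their backs; the gripper's body (76 mm by 85 mm) begins 54 mm behind the grasp point. The pads swing forward as they close: fully open they stand 13 mm farther back than shut.
Start: joints at [-1.199, 0.398, 0.045, 1.537, -0.019, 1.207, -0.051], TCP at [0.295, 0.579, 0.231] pointing down, gripper open.
Joint ranges: [-2.82, 2.82], [-0.49, 2.23], [-1.37, 1.46], [0, 2.46], [-1.36, 4.5], [0.23, 2], [-2.94, 2.94]. Speed limits (rad/s): [2.57, 2.57, 3.14, 3.14, 3.14, 3.14, 3.14].

INTERFACE

Orientations are given as a 3x3 rotation matrix whose columns are the frame's x, y, z axes.
In Python, from rig import sense, capture, camera_model, job_done, search_frame, hold_point_z gives the robot as it stands.
- The arm moves only by the tool jog_arm, never from a script. Its argument "increments" is a list of rows, each an object with "jaw": the opening, from -1 (shut) to 1 (fully open); "xyz": the shift along the tool's x, y, z scaled (see below), a list of three; "turn": the turn, a rotation vector about the tool's x, y, z scaled (see below), a list of three. In form: [{"jaw": jaw, "xyz": [dx, dy, dz], "turn": [wx, wy, wz]}, ...]. A call has 1 to 5 rows; each row is the pose to reach, as a shift and turn from the pose commanded when the call began, along the tool's axes at that moment; what a row does not reach only later rows make up. The controller multiplies each number of a shift by 150 mm and each number of a turn by 60 degrees. A row lasts 1/12 s, in which the tool goes at most 41.7 mm and 7.16 degrees, less where a joint would pass 70% of its speed; a pose out of reach is approached as far as the arm can. A call with a number of a shift or a turn outside -1 to 1 is refused whole. A call with a gripper value outside its range is refused whole. The fingers move at their own pace and stop on an object; the grip force is fixed at half the most. Time passes only in rows, so rows that repeat a pose let the fingers close. It gives the time, the measured TCP pose, the force, the opening and the grip force at its end, in the units of the state.
- sense(): the state, without advancing time (a new reading comes with each control period).
- capture(name): name is "scene" or "top" or "wrist"; returns (picture, depth): 480x640x3 uint8, red, green, blue; 480x640 float32, m along the optical axis (not along the pixel's ray), 0 where there is no reading.
- camera_model(name): a dict with "fov_y" (degrees; the focal length in pixels is half the picture's height over the tangent of half this angle, whatever the lens; pixels are square), "cx", "cy" (the principal point, pixels), "xyz" and "orientation" of the camera in the world. Camera axes: x right, y up, looking along -z (the intrinsics and any distortion apply to the point x, -y, -z); pixel columns grow to the right and rows downward; lengths in m; the calibration is good to about 2 mm. The wrist camera is an equidistant fisheye: a pixel r from the principal point sees the ray r / f radians off the axis. A picture is of the moment at which its call begins: read the wrist's pose just before it. camera_model takes no time and is no camera call; for the wrist camera it gives the pose at the moment of the call.
- job_done(): hands the job in; it is judged then, once.
Trained networks look in the newest picture that a camera, given by its name, has taken for a name from the list of things; names that differ only in an ending like _2 or _b are one class to them, and where a whole thing is asked for, a point or a joint stands for the part that bears it (a point fixed in the world has none). Each returns a list of dicts, best first, with "conf" (0 to 1); they miss things now and then, are a little off and sometimes report something else, mostly with a low value. They report only what shows in the picture. A call takes as long as a camera call. They do not tell look-alikes from the thing itself.
- search_frame(camera, query): "centre" ([column, row] in pixels, amid what is visible of it).
The state is a dict: "time_s": time; "qpos": joint angles; "qd": joint speeds; "joint_torque": joint torques, N m; "eef_pos": TCP position; "orientation": TCP orientation; "ft_force": force on the tool from outside, world axes, zero at the start; "torque": the same for the moment, N m; "gripper_width": finger opening in m; "grasp_force": force on a finger pad.
Only numpy, scipy, OpenCV 4.12 (cv2) and the standard library are available. Lean on these libraries where they do the work, as an engineer would, in place of code of your own. Each camera call takes 0.05 s, during which the arm holds its last target. There are 200 camera calls.

TASK

Finish the desk caddy: slide the longer of the two brass sleeves down over the upright steel shaft until it stands on the wooden base, then slide the white dish by its hub over the same shaft until it rests level on the sleeve. Sort the two loose bits into the caddy: the tealight candle goes in the white dish up on its shaft, and the block battery in the square wooden compartment of the base. Leave everything else on the desk where it is.

Things in the scene. Friction and masses are not known exactly. Their poses are not given: they have to be found in the camera images.
- caddy: fixed wooden base, a board 110 (x) by 250 (y) mm and 10 mm thick, with an upright round steel shaft and a square open compartment. Origin on the desk under the shaft's axis; z up; its +y axis points from the shaft along the board to the compartment. The board spans y -45 to +205 mm and x -55 to +55 mm; the compartment's walls stand at the +y end, over y 95 to 205 mm
- shaft_foot (a point): on the shaft's axis at the top face of the board, 10 mm above the desk, axes as the caddy. The shaft is 14 mm in diameter
- shaft_tip (a point): centre of the shaft's top, 110 mm above the desk; the uppermost 9 mm taper to 7 mm diameter
- pocket (a point): centre of the compartment's floor, 150 mm from the shaft axis and 10 mm above the desk, axes as the caddy; inside it is 100 by 100 mm, walls 5 mm thick, their rim 32 mm above the desk
- sleeve_long: the longer loose brass tube, standing upright: outside 30 mm, bore 17 mm, 65 mm tall, about 65 g; origin at the centre of its lower end, z along its axis
- sleeve_mid (a point): middle of the longer sleeve, on its axis, 32.5 mm above its lower end
- sleeve_short: the spare, shorter brass tube (not used): outside 30 mm, bore 17 mm, 35 mm tall, standing upright; origin at the centre of its lower end
- dish: loose white round dish with a central tubular hub, lying upright, about 160 g: 150 mm in diameter, floor 4 mm thick, rim 4 mm thick and 14 mm high over all; the hub is 26 mm outside, with a 17 mm bore right through the floor, its top 34 mm above the underside. Origin at the centre of the underside, z up along the hub
- tealight: loose tealight candle in a bare metal cup, 38 mm in diameter, 16 mm tall (a thin wick stub 6 mm higher, look only), about 18 g, lying flat; origin at the centre of its underside
- battery: loose block battery lying flat, 48.5 (x) by 26.5 (y) by 17.5 (z) mm, two terminals 3 mm proud at its +x end, about 46 g; origin at the centre of its underside
- battery_mid (a point): centre of the battery, 8.75 mm above its underside
- jar: bystander: closed glass jar with a brass lid, 76 mm in diameter, 100 mm tall; origin at the centre of its underside
- carton: bystander: small cardboard carton, 50 by 75 by 30 mm; origin at the centre of its underside
- mug: bystander: blue mug, 80 mm in diameter, 95 mm tall, handle at its +y side; origin at the centre of its underside
There are look-alikes about, which are no part of the job. Leave any purple or red look-alike of the tealight alone.

How it is judged:
On the way, in this order (a step that is already met when the one before it is completed fails the run):
1. the longer sleeve is on the shaft, standing on the board (horizontal distance between sleeve_mid and shaft_foot below 0.004 m and angle between the z axis of sleeve_long and the z axis of caddy, either way round below 0.12 rad and z of sleeve_mid in the frame of shaft_foot between 0.0285 and 0.0365 m), for 0.2 s.
2. the dish is on the shaft, resting level on the longer sleeve (all of step 1 and horizontal distance between dish and shaft_foot below 0.006 m and angle between dish's own z axis and vertical below 0.12 rad and z of dish in the frame of shaft_foot between 0.061 and 0.07 m), for 0.2 s.
At the end, for the whole second after the job is handed in: At rest: long sleeve on shaft (4 mm sideways, 4 mm in height, 0.12 rad); dish on the sleeve (6 mm sideways, underside 61-70 mm above board, 0.12 rad); tealight in dish (centre within 57 mm, under 28 mm up); battery in compartment (middle within 47 mm of centre each way, under 32 mm up) (all of step 2 and horizontal distance between tealight and dish below 0.057 m and z of tealight in the frame of dish between 0 and 0.028 m and x of battery_mid in the frame of pocket between -0.047 and 0.047 m and y of battery_mid in the frame of pocket between -0.047 and 0.047 m and z of battery_mid in the frame of pocket between 0 and 0.032 m and linear speed of each of sleeve_long, dish, tealight, battery below 0.02 m/s); the robot touches nothing.
It fails at once if a thing that is not part of the job (the shorter sleeve, jar, carton or mug) is moved by more than 30 mm (distance of any of sleeve_short, jar, carton, mug from where it was at the start of the episode above 0.03 m).
It also fails if it takes over 70 s, if anything falls off the work surface, if the arm or the gripper's body presses on something with over 40 N, if the wrist force passes 120 N, or if a joint passes its speed limit or range.

## Working session

There is one attempt and no reset: what is moved stays moved. The work goes in short steps, Python scripts to look and compute and a tool call to move; the robot and the scene stay as the last step left them, time stands still between calls to the robot, and variables do not carry over. Pictures are saved under pics/ and viewed, at most 10 in all, crops included, and the job is handed in when it is done.

Besides the shell and the picture viewer there is one more tool, called after ">>>" by a JSON object that holds its "method" and its "body", one argument or row to a line. jog_arm: Moves the arm, as the interface text tells. Its arguments: {"type":"object","properties":{"increments":{"type":"array","items":{"type":"object","properties":{"jaw":{"type":"number"},"xyz":{"type":"array","items":{"type":"number","minimum":-1,"maximum":1}},"turn":{"type":"array","items":{"type":"number","minimum":-1,"maximum":1}}}}}},"required":["increments"]}

```bash
mkdir -p pics; ls; cat > h.py <<'E'
import numpy as np, cv2
from rig import *
def ray(m,u,v):
    f=240/np.tan(np.radians(m['fov_y'])/2); return np.array([(u-m['cx'])/f,-(v-m['cy'])/f,-1.])
def cloud(name,d,m):
    f=240/np.tan(np.radians(m['fov_y'])/2)
    v,u=np.mgrid[0:480,0:640]
    P=np.stack([(u-m['cx'])/f*d,-(v-m['cy'])/f*d,-d],-1)
    return P@np.array(m['orientation']).T+np.array(m['xyz'])
def snap(name):
    p,d=capture(name); m=camera_model(name)
    cv2.imwrite(f'pics/{name}.png',p[:,:,::-1]); return p,d,m
E
python3 - <<'E'
from h import *
np.set_printoptions(precision=4,suppress=True)
print(sense(),hold_point_z)
for c in ['scene','top']:
    p,d,m=snap(c); print(m); X=cloud(c,d,m); np.savez(c,p=p,d=d,X=X)
    for n in ['caddy','sleeve_long','sleeve_short','dish','tealight','battery','jar','carton','mug']:
        for r in search_frame(c,n)[:3]:
            u,v=map(int,np.round(r['centre'])); print(c,n,round(r['conf'],2),(u,v),X[v,u])
print(camera_model('wrist'))
E
```

```text
pics
{'time_s': 0.0, 'qpos': array([-1.199 ,  0.3992,  0.045 ,  1.5379, -0.0187,  1.2069, -0.0507]), 'qd': array([-0.0014, -0.0002, -0.0012, -0.0006, -0.0009, -0.0014, -0.0019]), 'joint_torque': array([  0.0002, -47.5114,   1.3645, -25.4232,   0.0114,   0.0092,
         0.    ]), 'eef_pos': array([0.2945, 0.5788, 0.2302]), 'orientation': array([[-0.8913,  0.4535, -0.0008],
       [ 0.4535,  0.8913, -0.0018],
       [-0.0001, -0.002 , -1.    ]]), 'ft_force': array([ 0.4837, -0.2294, -0.4279]), 'torque': array([ 0.0158,  0.0218, -0.009 ]), 'grasp_force': 0.0, 'gripper_width': 0.0854063586677687} 0.0187
{'fov_y': 42.781709704345836, 'cx': 319.1727837679529, 'cy': 237.97701978444738, 'xyz': array([ 1.4742, -0.6445,  0.9882]), 'orientation': array([[ 0.5694, -0.5047,  0.6489],
       [ 0.8219,  0.3314, -0.4634],
       [ 0.0188,  0.7972,  0.6035]])}
scene caddy 0.87 (336, 290) [0.6162 0.0208 0.0136]
scene caddy 0.73 (243, 270) [ 0.461 -0.142  0.042]
scene sleeve_long 0.67 (242, 268) [ 0.4567 -0.1421  0.0452]
scene sleeve_short 0.77 (292, 255) [ 0.4664 -0.0068  0.0319]
scene dish 0.59 (182
[... 975 characters left out ...]
p dish 0.89 (490, 260) [ 0.4942 -0.3202  0.0361]
top dish 0.7 (408, 283) [ 0.4402 -0.1462  0.0225]
top tealight 0.76 (206, 248) [0.5084 0.303  0.0128]
top tealight 0.66 (176, 244) [0.516  0.3701 0.0151]
top tealight 0.61 (142, 247) [0.5077 0.4449 0.0197]
top battery 0.82 (248, 288) [0.4215 0.206  0.0184]
top jar 0.74 (474, 158) [ 0.7042 -0.2674  0.0959]
top carton 0.88 (445, 336) [ 0.3277 -0.2262  0.032 ]
top mug 0.64 (136, 195) [0.625  0.4661 0.0078]
{'fov_y': 65.70646984690485, 'cx': 312.8288348236755, 'cy': 233.79025834567932, 'xyz': array([0.2349, 0.6097, 0.3745]), 'orientation': array([[ 0.4528, -0.8601, -0.235 ],
       [ 0.8916,  0.4372,  0.118 ],
       [ 0.0013, -0.2629,  0.9648]])}
```

View pics/top.png

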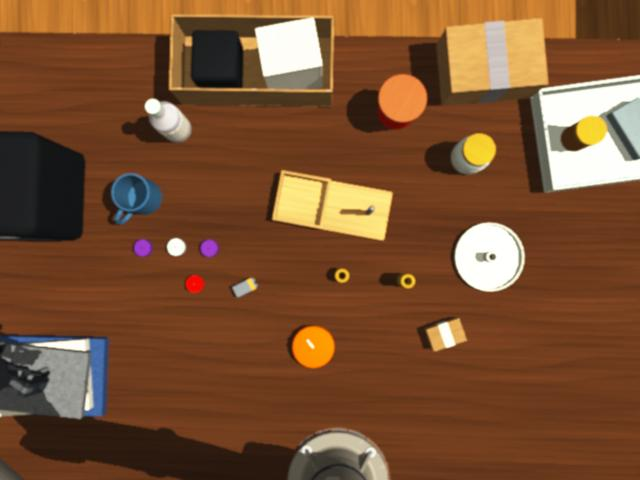

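View pics/scene.png

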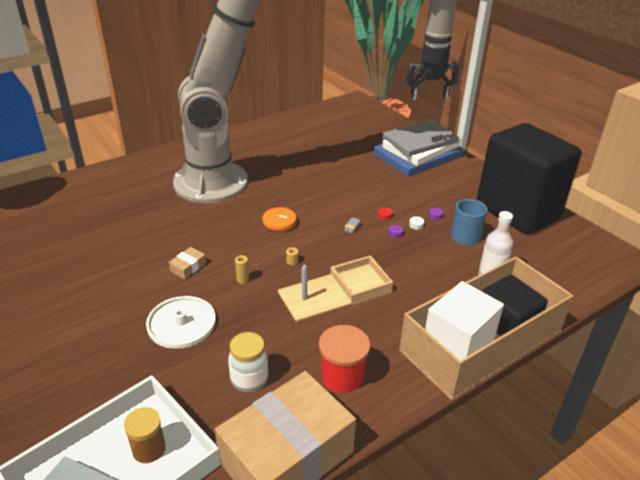

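Top view: the white tealight is at (176,247), with purple look-alikes at (143,248) and (209,248) and a red one at (195,284). The long sleeve is at (407,281) and the short one at (342,275). The battery is at (245,287), the shaft at (371,210) and the dish at (489,257). The scene view agrees with this. The next step is to fit the geometry from depth.

```bash
cat > fit.py <<'E'
from h import *
np.set_printoptions(precision=4,suppress=True)
def region(X,c,r,z0,z1):
    q=(np.hypot(X[...,0]-c[0],X[...,1]-c[1])<r)&(X[...,2]>z0)&(X[...,2]<z1); return X[q]
for c in ['top','scene']:
    X=np.load(c+'.npz')['X'];p=np.load(c+'.npz')['p']
    for n,ce,r,z0,z1 in [('desk',(0.45,0.1),0.06,-.02,.02),('long',(.447,-.147),.03,.05,.08),('short',(.452,-.001),.03,.02,.05),('dish',(.497,-.325),.085,.009,.02),('hub',(.497,-.325),.03,.025,.05),('tip',(.6,-.06),.04,.06,.13),('board',(.61,.02),.14,.006,.015),('rim',(.61,.08),.09,.025,.05),('tea',(.511,.372),.03,.01,.024),('batt',(.42,.21),.04,.012,.03),('lid',(.73,-.275),.06,.08,.12),('mug',(.64,.455),.06,.08,.12)]:
        P=region(X,ce,r,z0,z1)
        if len(P)<4: print(c,n,len(P)); continue
        (a,b),rad=cv2.minEnclosingCircle(P[:,:2].astype(np.float32))
        R=cv2.minAreaRect((P[:,:2]*1000).astype(np.float32))
        print(c,n,len(P),'mean',P.mean(0),'z95',np.percentile(P[:,2],[50,95]),'circ',np.array([a,b,rad]),'rect',np.round(R[0],1),np.round(R[1],1),round(R[2],1))
E
python3 fit.py
```

```text
top desk 2244 mean [0.4499 0.1    0.0008] z95 [0.0008 0.0049] circ [0.45 0.1  0.06] rect [449.7 100.2] [117.  119.5] 1.1
top long 121 mean [ 0.4464 -0.1385  0.0644] z95 [0.0649 0.0686] circ [ 0.4464 -0.1393  0.0151] rect [ 446.7 -138.5] [27.9 27.9] 7.0
top short 103 mean [ 0.4546 -0.0007  0.035 ] z95 [0.0354 0.0393] circ [ 0.4543 -0.0007  0.0146] rect [453.9  -0.8] [28.5 26.2] 0.5
top dish 605 mean [ 0.501  -0.3287  0.0133] z95 [0.0133 0.0183] circ [ 0.5023 -0.3262  0.076 ] rect [ 501.3 -325.4] [148.7 148.5] 43.5
top hub 86 mean [ 0.502  -0.3254  0.0327] z95 [0.0334 0.0376] circ [ 0.5024 -0.3257  0.0137] rect [ 501.9 -325.3] [24. 26.] 1.2
top tip 51 mean [ 0.5935 -0.0563  0.0982] z95 [0.1041 0.1112] circ [ 0.5947 -0.0575  0.007 ] rect [594.3 -57.3] [12.9 12.7] 80.5
top board 4766 mean [0.6074 0.0162 0.0106] z95 [0.0107 0.0141] circ [0.609  0.02   0.1389] rect [609.4  18.5] [266.1 265.8] 53.0
top rim 480 mean [0.6211 0.0916 0.0324] z95 [0.0325 0.0366] circ [0.6194 0.0906 0.0766] rect [619.4  90.5] [110.3 110.2] 80.6
top tea 227 mean [0.5093 0.3685 0.0173] z95 [0.0175 0.0211] circ [0.5
[... 1304 characters left out ...]
0.6097 0.0238 0.1387] rect [600.1  27.2] [265.8 249. ] 71.8
scene rim 534 mean [0.623  0.0909 0.0311] z95 [0.0316 0.0357] circ [0.6205 0.0921 0.078 ] rect [622.1  91.9] [113.  119.1] 80.6
scene tea 109 mean [0.5136 0.3688 0.0169] z95 [0.0173 0.0213] circ [0.5115 0.3693 0.0216] rect [511.8 369.7] [35.9 38.4] 47.4
scene batt 127 mean [0.4262 0.2139 0.0179] z95 [0.0177 0.0219] circ [0.4193 0.2126 0.0291] rect [424.3 215.2] [28.4 55.4] 27.8
scene lid 892 mean [ 0.7294 -0.2788  0.0984] z95 [0.1004 0.1037] circ [ 0.7237 -0.2761  0.0357] rect [ 724.3 -275.9] [65.6 67.6] 20.9
scene mug 366 mean [0.6238 0.448  0.0895] z95 [0.0896 0.0975] circ [0.6235 0.4501 0.0445] rect [622.5 448.9] [78.4 86.3] 32.1
```

The measurements agree between the two views. I'll swing over to the long sleeve with the tool yawed so that x_tool = +Y and y_tool = +X.

>>> {"method": "jog_arm", "body": {
  "increments": [
    {"jaw":1,"xyz":[-0.93,-0.65,0],"turn":[0,0,0.525]},
    {"jaw":1,"xyz":[-0.93,-0.65,0],"turn":[0,0,0.525]},
    {"jaw":1,"xyz":[-0.93,-0.65,0],"turn":[0,0,0.525]},
    {"jaw":1,"xyz":[-0.93,-0.65,0],"turn":[0,0,0.525]},
    {"jaw":1,"xyz":[-0.93,-0.65,0],"turn":[0,0,0.525]}
  ]
}}

```text
time_s: 1.42
eef_pos: [0.3811, 0.42, 0.2318]
orientation: [[-0.508, 0.861, 0.003], [0.861, 0.508, -0.005], [-0.006, 0.0, -1.0]]
ft_force: [0.2, -1.5, 0.2]
gripper_width: 0.0852
grasp_force: 0.0
```

>>> {"method": "jog_arm", "body": {
  "increments": [
    {"jaw":1,"xyz":[-0.95,-0.11,0],"turn":[0,0,0.525]},
    {"jaw":1,"xyz":[-0.95,-0.11,0],"turn":[0,0,0.525]},
    {"jaw":1,"xyz":[-0.95,-0.11,0],"turn":[0,0,0.525]},
    {"jaw":1,"xyz":[-0.95,-0.11,0],"turn":[0,0,0.525]},
    {"jaw":1,"xyz":[-0.95,-0.11,0],"turn":[0,0,0.525]}
  ]
}}

```text
time_s: 1.83
eef_pos: [0.4385, 0.2926, 0.2319]
orientation: [[0.014, 1.0, 0.002], [1.0, -0.014, -0.002], [-0.002, 0.002, -1.0]]
ft_force: [-0.6, -0.2, 0.2]
gripper_width: 0.0854
grasp_force: 0.0
```

>>> {"method": "jog_arm", "body": {
  "increments": [
    {"jaw":1,"xyz":[-1,0,0],"turn":[0,0,0]},
    {"jaw":1,"xyz":[-1,0,0],"turn":[0,0,0]},
    {"jaw":1,"xyz":[-1,0,0],"turn":[0,0,0]},
    {"jaw":1,"xyz":[-1,0,0],"turn":[0,0,0]}
  ]
}}

```text
time_s: 2.17
eef_pos: [0.4353, 0.1443, 0.2314]
orientation: [[0.004, 1.0, -0.0], [1.0, -0.004, -0.001], [-0.001, -0.0, -1.0]]
ft_force: [0.2, -0.1, 0.1]
gripper_width: 0.0853
grasp_force: 0.0
```

>>> {"method": "jog_arm", "body": {
  "increments": [
    {"jaw":1,"xyz":[-1,0,0],"turn":[0,0,0]},
    {"jaw":1,"xyz":[-1,0,0],"turn":[0,0,0]},
    {"jaw":1,"xyz":[-1,0,0],"turn":[0,0,0]},
    {"jaw":1,"xyz":[-1,0,0],"turn":[0,0,0]}
  ]
}}

```text
time_s: 2.5
eef_pos: [0.4349, -0.0056, 0.2317]
orientation: [[0.004, 1.0, 0.001], [1.0, -0.004, -0.0], [-0.0, 0.001, -1.0]]
ft_force: [0.5, 0.5, -0.5]
gripper_width: 0.0855
grasp_force: 0.0
```

>>> {"method": "jog_arm", "body": {
  "increments": [
    {"jaw":1,"xyz":[-0.93,0.07,0.33],"turn":[0,0,0]},
    {"jaw":1,"xyz":[-0.93,0.07,0.33],"turn":[0,0,0]},
    {"jaw":1,"xyz":[-0.93,0.07,0.33],"turn":[0,0,0]},
    {"jaw":1,"xyz":[-0.93,0.07,0.33],"turn":[0,0,0]},
    {"jaw":1,"xyz":[-0.93,0.07,0.33],"turn":[0,0,0]}
  ]
}}

```text
time_s: 2.92
eef_pos: [0.4445, -0.146, 0.1809]
orientation: [[0.008, 1.0, -0.002], [1.0, -0.008, -0.003], [-0.003, -0.002, -1.0]]
ft_force: [-0.2, 0.3, -0.4]
gripper_width: 0.0856
grasp_force: 0.0
```

```bash
cat >> h.py <<'E'
np.set_printoptions(precision=4,suppress=True)
def wcloud(save=None):
    m=camera_model('wrist'); p,d=capture('wrist')
    if save: cv2.imwrite(f'pics/{save}.png',p[:,:,::-1])
    f=240/np.tan(np.radians(m['fov_y'])/2); v,u=np.mgrid[0:480,0:640]
    x=(u-m['cx'])/f; y=(v-m['cy'])/f; th=np.hypot(x,y)+1e-9
    k=np.tan(th)/th*d
    P=np.stack([x*k,-y*k,-d],-1); P[d<=0]=np.nan
    return p,P@np.array(m['orientation']).T+np.array(m['xyz']),P
def rep(X,n,ce,r,z0,z1):
    q=(np.hypot(X[...,0]-ce[0],X[...,1]-ce[1])<r)&(X[...,2]>z0)&(X[...,2]<z1); P=X[q]
    if len(P)<4: print(n,len(P)); return
    c,rad=cv2.minEnclosingCircle((P[:,:2]*1000).astype(np.float32)); R=cv2.minAreaRect((P[:,:2]*1000).astype(np.float32))
    v,u=np.nonzero(q); print(n,len(P),'mean',P.mean(0),'circ',np.round(c,1),round(rad,1),'rect',np.round(R[0],1),np.round(R[1],1),round(R[2],1),'px',u.mean().round(),v.mean().round())
E
python3 - <<'E'
from h import *
s=sense();print(s['eef_pos'])
p,X,_=wcloud('w1')
rep(X,'desk',(.45,-.1),.06,-.02,.012)
rep(X,'sleeve',(.447,-.139),.03,.058,.08)
rep(X,'short',(.456,0),.03,.028,.05)
E
```

```text
[ 0.4445 -0.146   0.1809]
desk 13369 mean [ 0.4502 -0.0953  0.0006] circ [ 450. -100.] 60.0 rect [450.1 -98.4] [116.7 119.9] 86.9 px 320.0 153.0
sleeve 963 mean [ 0.4463 -0.137   0.0647] circ [ 446.7 -137.5] 15.3 rect [ 446.5 -137. ] [29.  29.2] 53.2 px 316.0 216.0
short 813 mean [ 0.454  -0.0001  0.0348] circ [454.3   0.9] 15.3 rect [454.    0.2] [29.2 28.8] 89.5 px 325.0 35.0
```

View pics/w1.png

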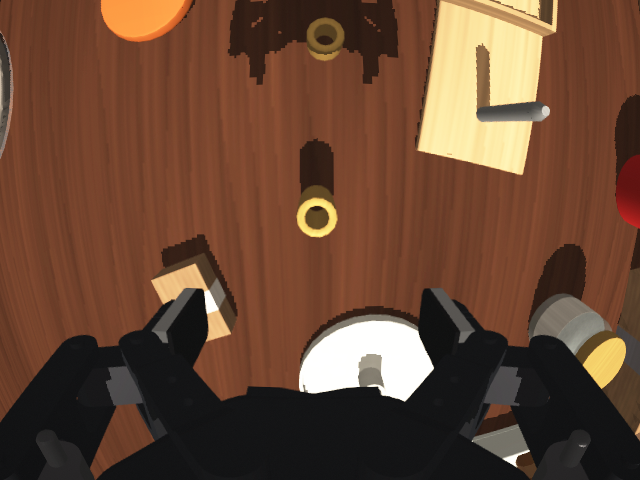

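The wrist view shows the long sleeve at (317,217), with free space between the fingers, the shaft tip at (545,112) and the short sleeve at (325,35). Next: descend and grip.

>>> {"method": "jog_arm", "body": {
  "increments": [
    {"jaw":1,"xyz":[0.053,0.013,0.2],"turn":[0,0,0]},
    {"jaw":1,"xyz":[0.053,0.013,0.45],"turn":[0,0,0]},
    {"jaw":1,"xyz":[0.053,0.013,0.72],"turn":[0,0,0]},
    {"jaw":1,"xyz":[0.053,0.013,0.98],"turn":[0,0,0]},
    {"jaw":1,"xyz":[0.053,0.013,0.98],"turn":[0,0,0]}
  ]
}}

```text
time_s: 3.38
eef_pos: [0.4429, -0.1292, 0.0292]
orientation: [[-0.003, 1.0, -0.014], [1.0, 0.003, 0.002], [0.002, -0.014, -1.0]]
ft_force: [-0.9, 0.1, -0.4]
gripper_width: 0.0853
grasp_force: 0.0
```

>>> {"method": "jog_arm", "body": {
  "increments": [
    {"jaw":-1,"xyz":[0,0,0],"turn":[0,0,0]},
    {"jaw":-1,"xyz":[0,0,0],"turn":[0,0,0]},
    {"jaw":-1,"xyz":[0,0,0],"turn":[0,0,0]},
    {"jaw":-1,"xyz":[0,0,0],"turn":[0,0,0]},
    {"jaw":-1,"xyz":[0,0,0],"turn":[0,0,0]}
  ]
}}

```text
time_s: 3.8
eef_pos: [0.4498, -0.1324, 0.0369]
orientation: [[-0.001, 1.0, 0.004], [1.0, 0.001, 0.001], [0.001, 0.004, -1.0]]
ft_force: [-0.5, 0.8, 12.1]
gripper_width: 0.0282
grasp_force: 58.1
```

>>> {"method": "jog_arm", "body": {
  "increments": [
    {"jaw":-1,"xyz":[0,0,0],"turn":[0,0,0]},
    {"jaw":-1,"xyz":[0,0,0],"turn":[0,0,0]},
    {"jaw":-1,"xyz":[0,0,0],"turn":[0,0,0]}
  ]
}}

```text
time_s: 4.05
eef_pos: [0.4499, -0.1325, 0.037]
orientation: [[-0.0, 1.0, 0.004], [1.0, 0.0, 0.001], [0.001, 0.004, -1.0]]
ft_force: [-2.2, 1.5, 9.7]
gripper_width: 0.0286
grasp_force: 58.3
```

>>> {"method": "jog_arm", "body": {
  "increments": [
    {"jaw":-1,"xyz":[0,0,-0.2],"turn":[0,0,0]},
    {"jaw":-1,"xyz":[0,0,-0.45],"turn":[0,0,0]},
    {"jaw":-1,"xyz":[0,0,-0.7],"turn":[0,0,0]},
    {"jaw":-1,"xyz":[0,0,-0.9],"turn":[0,0,0]},
    {"jaw":-1,"xyz":[0,0,-0.9],"turn":[0,0,0]}
  ]
}}

```text
time_s: 4.47
eef_pos: [0.4525, -0.1338, 0.1762]
orientation: [[-0.0, 1.0, 0.014], [1.0, 0.0, 0.001], [0.001, 0.014, -1.0]]
ft_force: [0.7, 0.2, -0.7]
gripper_width: 0.0279
grasp_force: 59.4
```

>>> {"method": "jog_arm", "body": {
  "increments": [
    {"jaw":-1,"xyz":[0.05,0.2,0],"turn":[0,0,0]},
    {"jaw":-1,"xyz":[0.1,0.4,0],"turn":[0,0,0]},
    {"jaw":-1,"xyz":[0.15,0.6,0],"turn":[0,0,0]},
    {"jaw":-1,"xyz":[0.2,0.8,0],"turn":[0,0,0]},
    {"jaw":-1,"xyz":[0.22,0.96,0],"turn":[0,0,0]}
  ]
}}

```text
time_s: 4.88
eef_pos: [0.5943, -0.0972, 0.1698]
orientation: [[-0.003, 1.0, 0.001], [1.0, 0.003, 0.001], [0.001, 0.001, -1.0]]
ft_force: [0.7, -0.3, -0.5]
gripper_width: 0.0286
grasp_force: 59.4
```

>>> {"method": "jog_arm", "body": {
  "increments": [
    {"jaw":-1,"xyz":[0,0,0],"turn":[0,0,0]},
    {"jaw":-1,"xyz":[0,0,0],"turn":[0,0,0]},
    {"jaw":-1,"xyz":[0,0,0],"turn":[0,0,0]}
  ]
}}

```text
time_s: 5.13
eef_pos: [0.5909, -0.0999, 0.1696]
orientation: [[0.0, 1.0, -0.001], [1.0, -0.0, 0.0], [0.0, -0.001, -1.0]]
ft_force: [-0.1, 0.1, -1.3]
gripper_width: 0.0283
grasp_force: 59.4
```

```bash
python3 - <<'E'
from h import *
s=sense();e=s['eef_pos'];print(e,s['orientation'].tolist())
p,X,_=wcloud('w2')
rep(X,'tip>.1',(.596,-.057),.03,.101,.125)
rep(X,'shaft',(.596,-.057),.03,.02,.09)
rep(X,'held top',(e[0],e[1]-.005),.022,e[2]+.02,e[2]+.045)
np.save('w2',X)
p,d,m=snap('scene'); X=cloud('scene',d,m)
rep(X,'S held',(e[0],e[1]-.005),.025,.13,e[2]-.004)
rep(X,'S tip',(.596,-.057),.015,.06,.125)
E
```

```text
[ 0.5909 -0.0999  0.1696] [[0.0003302249397271897, 0.9999991820497717, -0.0012356582361038083], [0.9999999449444978, -0.0003301844100966454, 3.3003886441910844e-05], [3.259586436060371e-05, -0.0012356690667803681, -0.9999992360294417]]
tip>.1 457 mean [ 0.595  -0.0553  0.1068] circ [595.  -55.9] 7.1 rect [595.2 -55.9] [13.8 13.1] 89.4 px 321.0 175.0
shaft 115 mean [ 0.5939 -0.0502  0.0569] circ [594.9 -53.8] 6.6 rect [594.6 -51.3] [13.3  5.4] 6.7 px 318.0 160.0
held top 5521 mean [ 0.5906 -0.1019  0.199 ] circ [ 590.6 -100.8] 19.7 rect [ 590.6 -104.1] [34.2 31.8] 0.9 px 314.0 337.0
S held 140 mean [ 0.5994 -0.1118  0.15  ] circ [ 595.5 -109.1] 13.9 rect [ 599.3 -111.6] [26.3 18.6] 57.7 px 284.0 261.0
S tip 112 mean [ 0.5995 -0.0583  0.0882] circ [598.1 -59. ] 8.1 rect [598.4 -57.4] [11.5 15.1] 56.6 px 304.0 274.0
```

View pics/w2.png

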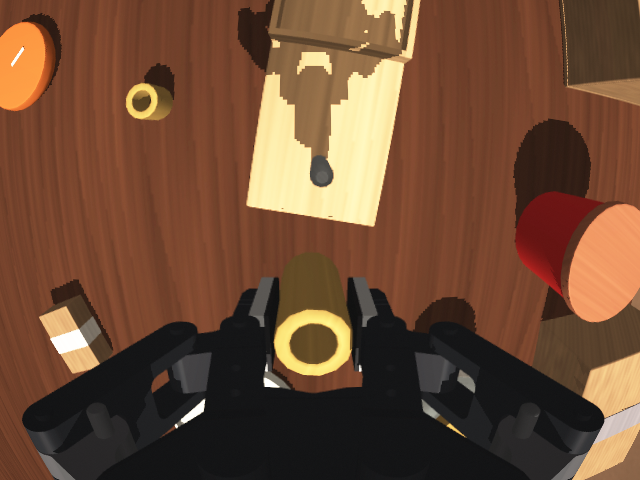

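The held sleeve's ring is at (313,343) and the shaft tip at (321,172). I'll fit the ring precisely.

```bash
python3 - <<'E'
from h import *
from scipy.optimize import least_squares
X=np.load('w2.npy'); p=cv2.imread('pics/w2.png').astype(int)
b,g,r=p[...,0],p[...,1],p[...,2]
uu=np.mgrid[0:480,0:640]
brass=(r-b>70)&(abs(uu[1]-313)<48)&(abs(uu[0]-320)<75)
Z=X[...,2]
for z0,z1 in [(.19,.206)]:
    q=brass&(Z>z0)&(Z<z1)&(r>190); P=X[q]; print(len(P),P.mean(0),np.percentile(P[:,2],[5,50,95]))
    c,rad=cv2.minEnclosingCircle((P[:,:2]*1000).astype(np.float32)); print(c,rad)
    v,u=np.nonzero(q); print(u.min(),u.max(),v.min(),v.max())
q=brass&(Z>.138)&(Z<.19); P=X[q]
# cylinder fit r=15 with tilt
f=lambda a:np.hypot(P[:,0]-a[0]-a[2]*(P[:,2]-.165),P[:,1]-a[1]-a[3]*(P[:,2]-.165))-.015
s=least_squares(f,[.59,-.105,0,0],loss='soft_l1',f_scale=.002); print(len(P),s.x,np.std(s.fun))
E
```

```text
2465 [ 0.5902 -0.1047  0.198 ] [0.197 0.198 0.199]
(590.6407470703125, -105.65628814697266) 14.776381492614746
274 351 310 375
56 [ 0.5895 -0.0994 -0.0065  0.1784] 0.0002717993898271893
```

>>> {"method": "jog_arm", "body": {
  "increments": [
    {"jaw":-1,"xyz":[0.2,0.033,0],"turn":[0,0,0]},
    {"jaw":-1,"xyz":[0.332,0.033,0],"turn":[0,0,0]},
    {"jaw":-1,"xyz":[0.332,0.033,0],"turn":[0,0,0]},
    {"jaw":-1,"xyz":[0.332,0.033,0],"turn":[0,0,0]},
    {"jaw":-1,"xyz":[0.332,0.033,0.1],"turn":[0,0,0]}
  ]
}}

```text
time_s: 5.65
eef_pos: [0.5984, -0.051, 0.1576]
orientation: [[0.0, 1.0, 0.006], [1.0, -0.0, -0.0], [-0.0, 0.006, -1.0]]
ft_force: [1.1, -2.0, 0.4]
gripper_width: 0.0282
grasp_force: 59.4
```

>>> {"method": "jog_arm", "body": {
  "increments": [
    {"jaw":-1,"xyz":[0,0,0.04],"turn":[0,0,0]},
    {"jaw":-1,"xyz":[0,0,0.08],"turn":[0,0,0]},
    {"jaw":-1,"xyz":[0,0,0.12],"turn":[0,0,0]},
    {"jaw":-1,"xyz":[0,0,0.12],"turn":[0,0,0]},
    {"jaw":-1,"xyz":[0,0,0.12],"turn":[0,0,0]}
  ]
}}

```text
time_s: 6.07
eef_pos: [0.5967, -0.05, 0.1366]
orientation: [[0.0, 1.0, -0.001], [1.0, -0.0, -0.0], [-0.0, -0.001, -1.0]]
ft_force: [0.1, 0.0, -0.2]
gripper_width: 0.0283
grasp_force: 59.4
```

No contact force with 10 mm engaged, so I'll lower the rest.

>>> {"method": "jog_arm", "body": {
  "increments": [
    {"jaw":-1,"xyz":[0,0,0.06],"turn":[0,0,0]},
    {"jaw":-1,"xyz":[0,0,0.12],"turn":[0,0,0]},
    {"jaw":-1,"xyz":[0,0,0.18],"turn":[0,0,0]},
    {"jaw":-1,"xyz":[0,0,0.24],"turn":[0,0,0]},
    {"jaw":-1,"xyz":[0,0,0.3],"turn":[0,0,0]}
  ]
}}

```text
time_s: 6.48
eef_pos: [0.5967, -0.0495, 0.0905]
orientation: [[-0.001, 1.0, -0.001], [1.0, 0.001, 0.0], [0.0, -0.001, -1.0]]
ft_force: [0.7, -0.6, -1.5]
gripper_width: 0.0285
grasp_force: 59.5
```

>>> {"method": "jog_arm", "body": {
  "increments": [
    {"jaw":-1,"xyz":[0,0,0.08],"turn":[0,0,0]},
    {"jaw":-1,"xyz":[0,0,0.16],"turn":[0,0,0]},
    {"jaw":-1,"xyz":[0,0,0.23],"turn":[0,0,0]},
    {"jaw":-1,"xyz":[0,0,0.28],"turn":[0,0,0]},
    {"jaw":-1,"xyz":[0,0,0.28],"turn":[0,0,0]}
  ]
}}

```text
time_s: 6.9
eef_pos: [0.5963, -0.0495, 0.0481]
orientation: [[-0.001, 1.0, -0.002], [1.0, 0.001, -0.0], [-0.0, -0.002, -1.0]]
ft_force: [0.8, 0.1, -0.2]
gripper_width: 0.0282
grasp_force: 59.4
```

```bash
python3 - <<'E'
from h import *
s=sense();e=s['eef_pos'];print(e,s['ft_force'],s['torque'])
p,X,_=wcloud('w3')
rep(X,'held top',(e[0],e[1]-.005),.022,e[2]+.02,e[2]+.045)
E
```

```text
[ 0.5963 -0.0495  0.0481] [ 0.7597  0.112  -0.2119] [ 0.0477 -0.0064 -0.0099]
held top 5800 mean [ 0.5959 -0.0491  0.0792] circ [596.  -49.9] 19.4 rect [596.  -52.7] [34.4 30. ] 1.2 px 313.0 334.0
```

>>> {"method": "jog_arm", "body": {
  "increments": [
    {"jaw":1,"xyz":[0,0,0],"turn":[0,0,0]},
    {"jaw":1,"xyz":[0,0,0],"turn":[0,0,0]},
    {"jaw":1,"xyz":[0,0,0],"turn":[0,0,0]},
    {"jaw":1,"xyz":[0,0,0],"turn":[0,0,0]},
    {"jaw":1,"xyz":[0,0,0],"turn":[0,0,0]}
  ]
}}

```text
time_s: 7.37
eef_pos: [0.5973, -0.0495, 0.0502]
orientation: [[-0.001, 1.0, 0.001], [1.0, 0.001, 0.0], [0.0, 0.001, -1.0]]
ft_force: [-0.8, 0.6, 0.1]
gripper_width: 0.0848
grasp_force: 0.0
```

>>> {"method": "jog_arm", "body": {
  "increments": [
    {"jaw":1,"xyz":[0,0,-0.2],"turn":[0,0,0]},
    {"jaw":1,"xyz":[0,0,-0.45],"turn":[0,0,0]},
    {"jaw":1,"xyz":[0,0,-0.7],"turn":[0,0,0]},
    {"jaw":1,"xyz":[0,0,-0.95],"turn":[0,0,0]},
    {"jaw":1,"xyz":[0,0,-0.95],"turn":[0,0,0]}
  ]
}}

```text
time_s: 7.78
eef_pos: [0.6019, -0.051, 0.2004]
orientation: [[0.0, 1.0, 0.014], [1.0, -0.0, 0.0], [0.0, 0.014, -1.0]]
ft_force: [1.2, -1.6, 0.7]
gripper_width: 0.085
grasp_force: 0.0
```

>>> {"method": "jog_arm", "body": {
  "increments": [
    {"jaw":1,"xyz":[-0.3,-0.1,0],"turn":[0,0,0]},
    {"jaw":1,"xyz":[-0.55,-0.2,0],"turn":[0,0,0]},
    {"jaw":1,"xyz":[-0.8,-0.3,0],"turn":[0,0,0]},
    {"jaw":1,"xyz":[-0.95,-0.36,0],"turn":[0,0,0]}
  ]
}}

```text
time_s: 8.12
eef_pos: [0.5407, -0.1967, 0.1928]
orientation: [[0.003, 1.0, 0.0], [1.0, -0.003, -0.002], [-0.002, 0.0, -1.0]]
ft_force: [0.3, -0.4, -0.2]
gripper_width: 0.0855
grasp_force: 0.0
```

>>> {"method": "jog_arm", "body": {
  "increments": [
    {"jaw":1,"xyz":[-0.25,-0.08,0],"turn":[0,0,0]},
    {"jaw":1,"xyz":[-0.5,-0.17,0],"turn":[0,0,0]},
    {"jaw":1,"xyz":[-0.75,-0.26,0],"turn":[0,0,0]},
    {"jaw":1,"xyz":[-0.88,-0.27,0],"turn":[0,0,0]},
    {"jaw":1,"xyz":[-0.88,-0.27,0],"turn":[0,0,0]}
  ]
}}

```text
time_s: 8.53
eef_pos: [0.4994, -0.3308, 0.193]
orientation: [[0.009, 1.0, 0.0], [1.0, -0.009, -0.004], [-0.004, 0.0, -1.0]]
ft_force: [-0.1, -0.4, 0.6]
gripper_width: 0.0855
grasp_force: 0.0
```

```bash
python3 - <<'E'
from h import *
s=sense();e=s['eef_pos'];print(e,s['ft_force'],s['orientation'].tolist())
p,X,_=wcloud('w4')
rep(X,'hub',(.502,-.325),.03,.028,.05)
p,d,m=snap('top'); X=cloud('top',d,m)
rep(X,'T hub',(.502,-.325),.03,.025,.05)
rep(X,'T sleeve',(.5945,-.057),.025,.06,.085);rep(X,'T tip',(.5945,-.057),.025,.09,.12)
E
```

```text
[ 0.4994 -0.3308  0.193 ] [-0.1132 -0.3589  0.602 ] [[0.00890416306030356, 0.9999603187800477, 0.0002770297835956638], [0.9999504391041897, -0.008902840504886194, -0.004456317569787187], [-0.004453674385691095, 0.0003166958320413615, -0.9999900321944294]]
hub 478 mean [ 0.5019 -0.324   0.0338] circ [ 502.1 -324.2] 13.0 rect [ 502.4 -324. ] [25.5 24.9] 88.0 px 316.0 207.0
T hub 83 mean [ 0.5019 -0.3254  0.0332] circ [ 501.6 -325.6] 13.2 rect [ 501.8 -325.6] [24.3 24.9] 25.6 px 492.0 257.0
T sleeve 113 mean [ 0.5938 -0.055   0.0746] circ [594.9 -56.5] 14.9 rect [594.8 -56.3] [28.8 28.7] 15.4 px 370.0 210.0
T tip 41 mean [ 0.5938 -0.0567  0.1058] circ [594.6 -57. ] 6.9 rect [593.8 -57. ] [13.4 11.9] 90.0 px 372.0 209.0
```

The sleeve is seated, with its top at 74.6 mm. The arm is centred over the hub, so I'll descend onto it.

>>> {"method": "jog_arm", "body": {
  "increments": [
    {"jaw":1,"xyz":[0,0,0.2],"turn":[0,0,0]},
    {"jaw":1,"xyz":[0,0,0.42],"turn":[0,0,0]},
    {"jaw":1,"xyz":[0,0,0.64],"turn":[0,0,0]},
    {"jaw":1,"xyz":[0,0,0.82],"turn":[0,0,0]},
    {"jaw":1,"xyz":[0,0,0.9],"turn":[0,0,0]}
  ]
}}

```text
time_s: 9.05
eef_pos: [0.5017, -0.3198, 0.0533]
orientation: [[-0.004, 1.0, -0.005], [1.0, 0.004, 0.005], [0.005, -0.005, -1.0]]
ft_force: [-0.4, 0.2, 0.2]
gripper_width: 0.0854
grasp_force: 0.0
```

>>> {"method": "jog_arm", "body": {
  "increments": [
    {"jaw":1,"xyz":[0,0,0.08],"turn":[0,0,0]},
    {"jaw":1,"xyz":[0,0,0.16],"turn":[0,0,0]},
    {"jaw":1,"xyz":[0,0,0.24],"turn":[0,0,0]},
    {"jaw":1,"xyz":[0,0,0.315],"turn":[0,0,0]},
    {"jaw":1,"xyz":[0,0,0.315],"turn":[0,0,0]}
  ]
}}

```text
time_s: 9.47
eef_pos: [0.5019, -0.3232, 0.0083]
orientation: [[-0.001, 1.0, -0.002], [1.0, 0.001, 0.002], [0.002, -0.002, -1.0]]
ft_force: [0.1, 0.3, -0.5]
gripper_width: 0.0854
grasp_force: 0.0
```

>>> {"method": "jog_arm", "body": {
  "increments": [
    {"jaw":-1,"xyz":[0,0,0],"turn":[0,0,0]},
    {"jaw":-1,"xyz":[0,0,0],"turn":[0,0,0]},
    {"jaw":-1,"xyz":[0,0,0],"turn":[0,0,0]},
    {"jaw":-1,"xyz":[0,0,0],"turn":[0,0,0]},
    {"jaw":-1,"xyz":[0,0,0],"turn":[0,0,0]}
  ]
}}

```text
time_s: 9.88
eef_pos: [0.503, -0.3244, 0.0106]
orientation: [[-0.0, 1.0, 0.001], [1.0, 0.0, -0.0], [-0.0, 0.001, -1.0]]
ft_force: [1.3, 1.6, 14.7]
gripper_width: 0.0259
grasp_force: 23.3
```

>>> {"method": "jog_arm", "body": {
  "increments": [
    {"jaw":-1,"xyz":[0,0,0],"turn":[0,0,0]},
    {"jaw":-1,"xyz":[0,0,0],"turn":[0,0,0]},
    {"jaw":-1,"xyz":[0,0,0],"turn":[0,0,0]}
  ]
}}

```text
time_s: 10.13
eef_pos: [0.5031, -0.3245, 0.0109]
orientation: [[-0.001, 1.0, 0.001], [1.0, 0.001, -0.0], [-0.0, 0.001, -1.0]]
ft_force: [-0.6, 0.2, 5.7]
gripper_width: 0.0242
grasp_force: 58.8
```

>>> {"method": "jog_arm", "body": {
  "increments": [
    {"jaw":-1,"xyz":[0,0,-0.1],"turn":[0,0,0]},
    {"jaw":-1,"xyz":[0,0,-0.3],"turn":[0,0,0]},
    {"jaw":-1,"xyz":[0,0,-0.52],"turn":[0,0,0]},
    {"jaw":-1,"xyz":[0,0,-0.76],"turn":[0,0,0]},
    {"jaw":-1,"xyz":[0,0,-0.98],"turn":[0,0,0]}
  ]
}}

```text
time_s: 10.55
eef_pos: [0.5021, -0.3239, 0.1582]
orientation: [[-0.0, 1.0, -0.001], [1.0, 0.0, 0.0], [0.0, -0.001, -1.0]]
ft_force: [1.0, 0.7, -1.2]
gripper_width: 0.0242
grasp_force: 59.2
```

>>> {"method": "jog_arm", "body": {
  "increments": [
    {"jaw":-1,"xyz":[0.1,0.06,0],"turn":[0,0,0]},
    {"jaw":-1,"xyz":[0.25,0.15,0],"turn":[0,0,0]},
    {"jaw":-1,"xyz":[0.4,0.25,0],"turn":[0,0,0]},
    {"jaw":-1,"xyz":[0.55,0.35,0],"turn":[0,0,0]},
    {"jaw":-1,"xyz":[0.7,0.45,0],"turn":[0,0,0]}
  ]
}}

```text
time_s: 10.97
eef_pos: [0.5702, -0.2177, 0.1566]
orientation: [[-0.0, 1.0, -0.001], [1.0, 0.0, 0.001], [0.001, -0.001, -1.0]]
ft_force: [0.2, 0.1, -0.9]
gripper_width: 0.0243
grasp_force: 59.2
```

>>> {"method": "jog_arm", "body": {
  "increments": [
    {"jaw":-1,"xyz":[0.15,0.08,0],"turn":[0,0,0]},
    {"jaw":-1,"xyz":[0.3,0.16,0],"turn":[0,0,0]},
    {"jaw":-1,"xyz":[0.42,0.16,0],"turn":[0,0,0]},
    {"jaw":-1,"xyz":[0.46,0.16,0],"turn":[0,0,0]},
    {"jaw":-1,"xyz":[0.46,0.16,0],"turn":[0,0,0]}
  ]
}}

```text
time_s: 11.38
eef_pos: [0.5938, -0.1477, 0.1563]
orientation: [[-0.004, 1.0, -0.001], [1.0, 0.004, 0.001], [0.001, -0.001, -1.0]]
ft_force: [-1.0, -0.4, -2.3]
gripper_width: 0.0242
grasp_force: 59.2
```

>>> {"method": "jog_arm", "body": {
  "increments": [
    {"jaw":-1,"xyz":[0,0,0],"turn":[0,0,0]},
    {"jaw":-1,"xyz":[0,0,0],"turn":[0,0,0]},
    {"jaw":-1,"xyz":[0,0,0],"turn":[0,0,0]}
  ]
}}

```text
time_s: 11.63
eef_pos: [0.5933, -0.1523, 0.1572]
orientation: [[0.003, 1.0, 0.0], [1.0, -0.003, -0.001], [-0.001, 0.0, -1.0]]
ft_force: [0.5, -0.1, -1.2]
gripper_width: 0.0241
grasp_force: 59.2
```

```bash
python3 - <<'E'
from h import *
s=sense();e=s['eef_pos'];print(e,s['ft_force'],s['torque'],s['gripper_width'])
p,X,_=wcloud('w5');np.save('w5',X)
rep(X,'tip',(.595,-.056),.015,.101,.125)
rep(X,'hub',(e[0],e[1]),.02,e[2]+.017,e[2]+.04)
rep(X,'dish',(e[0],e[1]),.085,e[2]-.004,e[2]+.008)
p,d,m=snap('scene'); X=cloud('scene',d,m)
rep(X,'S dish',(e[0],e[1]),.085,e[2]-.004,e[2]+.008)
rep(X,'S tip',(.596,-.057),.015,.08,.125)
E
```

```text
[ 0.5933 -0.1523  0.1572] [ 0.5202 -0.0945 -1.1506] [0.0167 0.0228 0.0275] 0.02414475469565398
tip 518 mean [ 0.595  -0.0569  0.1071] circ [595.  -56.1] 7.1 rect [594.9 -56.2] [13.3 13.9] 58.9 px 317.0 81.0
hub 4520 mean [ 0.5931 -0.1496  0.184 ] circ [ 593.3 -150.9] 19.2 rect [ 592.5 -152.3] [26.2 33.4] 86.1 px 314.0 322.0
dish 8720 mean [ 0.5926 -0.1185  0.1596] circ [ 592.3 -152.4] 75.2 rect [ 592.6 -124.3] [149.6  93.1] 0.3 px 312.0 217.0
S dish 760 mean [ 0.6057 -0.1619  0.1576] circ [ 594.4 -152.5] 77.3 rect [ 597.6 -155. ] [148.8 144.7] 51.6 px 265.0 269.0
S tip 75 mean [ 0.5993 -0.0582  0.0973] circ [596.  -55.9] 12.9 rect [596.  -55.9] [11.3 25.7] 56.6 px 304.0 271.0
```

View pics/w5.png

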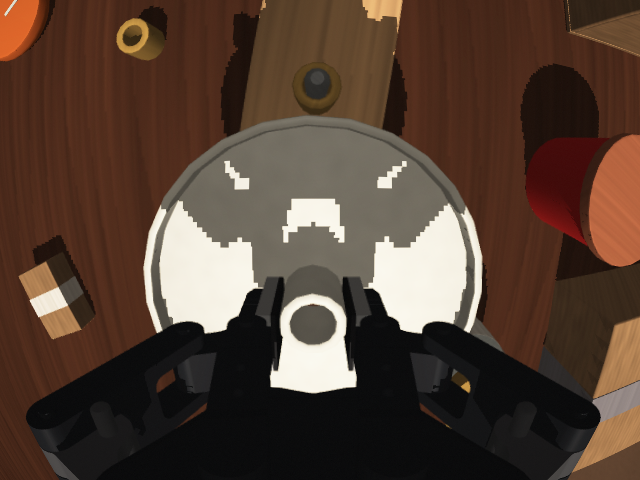

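The hub's top ring is at (312,324) and the shaft tip at (317,80). Next: fit the ring.

```bash
python3 - <<'E'
from h import *
X=np.load('w5.npy'); p=cv2.imread('pics/w5.png').astype(int)
v,u=np.mgrid[0:480,0:640]
q=(np.hypot(u-312,v-324)<42)&(p.min(-1)>150)&(X[...,2]>.172)&(X[...,2]<.195); P=X[q]
print(np.percentile(P[:,2],[5,50,95]))
q&=abs(X[...,2]-np.median(P[:,2]))<.0025; P=X[q]
print(len(P),P.mean(0),cv2.minEnclosingCircle((P[:,:2]*1000).astype(np.float32)),cv2.minAreaRect((P[:,:2]*1000).astype(np.float32)))
q=(np.hypot(u-312,v-324)<42)&(p.min(-1)>150);print(u[q].min(),u[q].max(),v[q].min(),v[q].max())
# inner bore edge from dark pixels
d=(np.hypot(u-312.5,v-324)<27)&(p.max(-1)<140);print(d.sum(),u[d].mean(),v[d].mean())
m=camera_model('wrist');f=240/np.tan(np.radians(m['fov_y'])/2)
x=(u[d].mean()-m['cx'])/f;y=(v[d].mean()-m['cy'])/f;t=np.hypot(x,y);k=np.tan(t)/t
r=np.array(m['orientation'])@np.array([x*k,-y*k,-1]);o=np.array(m['xyz'])
z=np.median(P[:,2]);print('bore',o+r*(z-o[2])/r[2])
E
```

```text
[0.1796 0.1806 0.1816]
1571 [ 0.5928 -0.1519  0.1806] ((593.5723876953125, -153.66995239257812), 13.901065826416016) ((592.6371459960938, -152.76988220214844), (23.939138412475586, 25.75174903869629), 1.8625367879867554)
280 345 294 365
1451 312.6423156443832 323.95106822880774
bore [ 0.5929 -0.1515  0.1806]
```

>>> {"method": "jog_arm", "body": {
  "increments": [
    {"jaw":-1,"xyz":[0.15,0.015,0],"turn":[0,0,0]},
    {"jaw":-1,"xyz":[0.32,0.015,0],"turn":[0,0,0]},
    {"jaw":-1,"xyz":[0.5,0.015,0],"turn":[0,0,0]},
    {"jaw":-1,"xyz":[0.62,0.015,0],"turn":[0,0,0]},
    {"jaw":-1,"xyz":[0.64,0.015,0],"turn":[0,0,0]}
  ]
}}

```text
time_s: 12.15
eef_pos: [0.5966, -0.0493, 0.1566]
orientation: [[-0.006, 1.0, -0.0], [1.0, 0.006, 0.003], [0.003, -0.0, -1.0]]
ft_force: [0.0, 0.5, -2.3]
gripper_width: 0.0243
grasp_force: 59.2
```

>>> {"method": "jog_arm", "body": {
  "increments": [
    {"jaw":-1,"xyz":[0,0,0],"turn":[0,0,0]},
    {"jaw":-1,"xyz":[0,0,0],"turn":[0,0,0]},
    {"jaw":-1,"xyz":[0,0,0.08],"turn":[0,0,0]},
    {"jaw":-1,"xyz":[0,0,0.16],"turn":[0,0,0]},
    {"jaw":-1,"xyz":[0,0,0.2],"turn":[0,0,0]}
  ]
}}

```text
time_s: 12.57
eef_pos: [0.5947, -0.0553, 0.1247]
orientation: [[0.002, 1.0, -0.003], [1.0, -0.002, -0.0], [-0.0, -0.003, -1.0]]
ft_force: [-0.1, -0.1, -1.3]
gripper_width: 0.0237
grasp_force: 59.3
```

>>> {"method": "jog_arm", "body": {
  "increments": [
    {"jaw":-1,"xyz":[0,0,0.03],"turn":[0,0,0]},
    {"jaw":-1,"xyz":[0,0,0.06],"turn":[0,0,0]},
    {"jaw":-1,"xyz":[0,0,0.09],"turn":[0,0,0]},
    {"jaw":-1,"xyz":[0,0,0.12],"turn":[0,0,0]},
    {"jaw":-1,"xyz":[0,0,0.12],"turn":[0,0,0]}
  ]
}}

```text
time_s: 12.98
eef_pos: [0.5957, -0.0541, 0.1081]
orientation: [[-0.001, 1.0, -0.001], [1.0, 0.001, -0.0], [-0.0, -0.001, -1.0]]
ft_force: [-0.6, 0.1, -1.7]
gripper_width: 0.0241
grasp_force: 59.3
```

>>> {"method": "jog_arm", "body": {
  "increments": [
    {"jaw":-1,"xyz":[0,0,0.035],"turn":[0,0,0]},
    {"jaw":-1,"xyz":[0,0,0.07],"turn":[0,0,0]},
    {"jaw":-1,"xyz":[0,0,0.105],"turn":[0,0,0]},
    {"jaw":-1,"xyz":[0,0,0.14],"turn":[0,0,0]},
    {"jaw":-1,"xyz":[0,0,0.14],"turn":[0,0,0]}
  ]
}}

```text
time_s: 13.4
eef_pos: [0.5956, -0.0541, 0.0868]
orientation: [[-0.001, 1.0, -0.001], [1.0, 0.001, -0.0], [-0.0, -0.001, -1.0]]
ft_force: [-0.6, -1.3, -1.3]
gripper_width: 0.0246
grasp_force: 59.2
```

```bash
python3 - <<'E'
from h import *
s=sense();e=s['eef_pos'];print(e,s['ft_force'],s['torque'],s['gripper_width'])
p,X,_=wcloud('w6')
rep(X,'hub top',(.595,-.056),.0135,e[2]+.017,e[2]+.04)
rep(X,'dish',(e[0],e[1]),.085,e[2]-.004,e[2]+.008)
E
```

```text
[ 0.5956 -0.0541  0.0868] [-0.6283 -1.2859 -1.285 ] [-0.0745 -0.0075 -0.0228] 0.024559189195156
hub top 3171 mean [ 0.595  -0.055   0.1106] circ [595. -56.] 13.5 rect [595.  -54.6] [24.2 26.9] 89.1 px 312.0 327.0
dish 8279 mean [ 0.5947 -0.0181  0.0892] circ [594.7 -54.1] 75.1 rect [595.  -26.1] [149.5  93. ] 0.1 px 312.0 212.0
```

The underside is about 1 mm above the sleeve. I'll release, lift and go to the battery, with the jaw turned to its short axis.

>>> {"method": "jog_arm", "body": {
  "increments": [
    {"jaw":0.5,"xyz":[0,0,0],"turn":[0,0,0]},
    {"jaw":0.5,"xyz":[0,0,0],"turn":[0,0,0]},
    {"jaw":0.5,"xyz":[0,0,0],"turn":[0,0,0]},
    {"jaw":0.5,"xyz":[0,0,0],"turn":[0,0,0]},
    {"jaw":0.5,"xyz":[0,0,0],"turn":[0,0,0]}
  ]
}}

```text
time_s: 13.87
eef_pos: [0.5965, -0.054, 0.0884]
orientation: [[-0.001, 1.0, 0.001], [1.0, 0.001, 0.0], [0.0, 0.001, -1.0]]
ft_force: [-0.5, 0.0, 0.1]
gripper_width: 0.0641
grasp_force: 0.0
```

>>> {"method": "jog_arm", "body": {
  "increments": [
    {"jaw":0.5,"xyz":[0,0,-0.1],"turn":[0,0,0]},
    {"jaw":0.5,"xyz":[0,0,-0.25],"turn":[0,0,0]},
    {"jaw":0.5,"xyz":[0,0,-0.45],"turn":[0,0,0]},
    {"jaw":0.5,"xyz":[0,0,-0.65],"turn":[0,0,0]},
    {"jaw":0.5,"xyz":[0,0,-0.75],"turn":[0,0,0]}
  ]
}}

```text
time_s: 14.28
eef_pos: [0.598, -0.0547, 0.2044]
orientation: [[-0.0, 1.0, 0.005], [1.0, 0.0, 0.0], [0.0, 0.005, -1.0]]
ft_force: [0.7, -0.8, 0.3]
gripper_width: 0.064
grasp_force: 0.0
```

```bash
python3 - <<'E'
from h import *
s=sense();e=s['eef_pos'];print(e,s['ft_force'])
p,X,_=wcloud('w7')
rep(X,'hub top',(.595,-.056),.02,.1,.12)
rep(X,'dish',(.595,-.056),.085,.08,.095)
E
```

```text
[ 0.598  -0.0547  0.2044] [ 0.7369 -0.784   0.2605]
hub top 1095 mean [ 0.5954 -0.0538  0.1078] circ [595.2 -54.1] 13.1 rect [595.1 -54.2] [25.7 25. ] 89.7 px 309.0 235.0
dish 10340 mean [ 0.5958 -0.0528  0.0838] circ [595.2 -54.7] 75.3 rect [595.3 -54.4] [149.4 148.7] 0.1 px 310.0 223.0
```

>>> {"method": "jog_arm", "body": {
  "increments": [
    {"jaw":0.2,"xyz":[0.25,-0.15,0],"turn":[0,0,0]},
    {"jaw":0.2,"xyz":[0.5,-0.3,0],"turn":[0,0,0]},
    {"jaw":0.2,"xyz":[0.7,-0.45,0],"turn":[0,0,0]},
    {"jaw":0.2,"xyz":[0.9,-0.6,0],"turn":[0,0,0]}
  ]
}}

```text
time_s: 14.67
eef_pos: [0.5045, 0.0828, 0.2001]
orientation: [[-0.001, 1.0, -0.001], [1.0, 0.001, 0.001], [0.001, -0.001, -1.0]]
ft_force: [1.4, 1.0, 0.1]
gripper_width: 0.0514
grasp_force: 0.0
```

>>> {"method": "jog_arm", "body": {
  "increments": [
    {"jaw":0.2,"xyz":[0.2,-0.13,0],"turn":[0,0,-0.11]},
    {"jaw":0.2,"xyz":[0.45,-0.27,0],"turn":[0,0,-0.22]},
    {"jaw":0.2,"xyz":[0.7,-0.42,0],"turn":[0,0,-0.33]},
    {"jaw":0.2,"xyz":[0.88,-0.54,0.2],"turn":[0,0,-0.46]},
    {"jaw":0.2,"xyz":[0.88,-0.54,0.3],"turn":[0,0,-0.46]}
  ]
}}

```text
time_s: 15.08
eef_pos: [0.4212, 0.2195, 0.1548]
orientation: [[-0.477, 0.879, -0.002], [0.879, 0.477, 0.004], [0.005, 0.001, -1.0]]
ft_force: [0.2, 0.4, -0.1]
gripper_width: 0.0513
grasp_force: 0.0
```

```bash
python3 - <<'E'
from h import *
p,X,_=wcloud('w8')
s=sense();e=s['eef_pos'];print(e,s['orientation'].tolist(),s['gripper_width'])
rep(X,'batt',(.424,.213),.04,.012,.03)
rep(X,'batt top',(.424,.213),.04,.015,.0195)
E
```

```text
[0.4199 0.2158 0.1514] [[-0.4725130176183599, 0.8813015995022306, -0.006240103845423702], [0.8813229868822358, 0.47250974563884646, -0.002081602576778025], [0.001113990200318594, -0.006483131274539623, -0.9999783637832925]] 0.05097093384909462
batt 2036 mean [0.4222 0.2166 0.0178] circ [423.2 214.7] 27.9 rect [423.9 214.5] [26.6 52.1] 28.1 px 312.0 227.0
batt top 1952 mean [0.422  0.2168 0.0179] circ [422.9 215.4] 27.1 rect [423.6 214.9] [26.6 51. ] 27.9 px 312.0 227.0
```

View pics/w8.png

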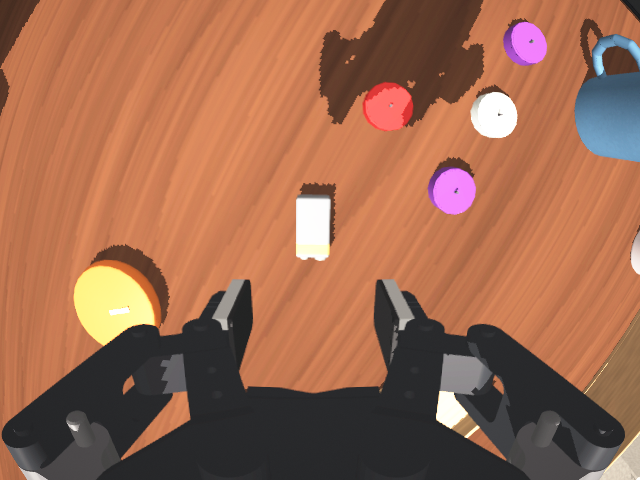

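The battery is at (312,227), aligned with the jaw. The white tealight is at (493,115), between two purple look-alikes with a red one beside it. Next: grip the battery.

>>> {"method": "jog_arm", "body": {
  "increments": [
    {"jaw":0.2,"xyz":[-0.01,0.017,0.2],"turn":[0,0,0]},
    {"jaw":0.2,"xyz":[-0.01,0.017,0.42],"turn":[0,0,0]},
    {"jaw":0.2,"xyz":[-0.01,0.017,0.62],"turn":[0,0,0]},
    {"jaw":0.2,"xyz":[-0.01,0.017,0.75],"turn":[0,0,0]},
    {"jaw":0.2,"xyz":[-0.01,0.017,0.82],"turn":[0,0,0]}
  ]
}}

```text
time_s: 15.55
eef_pos: [0.4272, 0.2108, 0.0306]
orientation: [[-0.462, 0.887, -0.003], [0.887, 0.462, -0.003], [-0.001, -0.004, -1.0]]
ft_force: [-1.1, -0.2, -0.1]
gripper_width: 0.0511
grasp_force: 0.0
```

>>> {"method": "jog_arm", "body": {
  "increments": [
    {"jaw":0.2,"xyz":[0,0,0.05],"turn":[0,0,0]},
    {"jaw":0.2,"xyz":[0,0,0.1],"turn":[0,0,0]},
    {"jaw":0.2,"xyz":[0,0,0.13],"turn":[0,0,0]},
    {"jaw":0.2,"xyz":[0,0,0.13],"turn":[0,0,0]}
  ]
}}

```text
time_s: 15.88
eef_pos: [0.4284, 0.2127, 0.0131]
orientation: [[-0.463, 0.886, 0.0], [0.886, 0.463, 0.0], [0.0, 0.0, -1.0]]
ft_force: [-1.3, -0.2, 0.3]
gripper_width: 0.0513
grasp_force: 0.0
```

>>> {"method": "jog_arm", "body": {
  "increments": [
    {"jaw":-1,"xyz":[0,0,0],"turn":[0,0,0]},
    {"jaw":-1,"xyz":[0,0,0],"turn":[0,0,0]},
    {"jaw":-1,"xyz":[0,0,0],"turn":[0,0,0]},
    {"jaw":-1,"xyz":[0,0,0],"turn":[0,0,0]},
    {"jaw":-1,"xyz":[0,0,0],"turn":[0,0,0]}
  ]
}}

```text
time_s: 16.3
eef_pos: [0.4287, 0.2131, 0.0142]
orientation: [[-0.464, 0.886, 0.001], [0.886, 0.464, 0.001], [0.001, 0.002, -1.0]]
ft_force: [-1.2, -0.1, 5.4]
gripper_width: 0.0237
grasp_force: 58.7
```

>>> {"method": "jog_arm", "body": {
  "increments": [
    {"jaw":-1,"xyz":[0,0,-0.05],"turn":[0,0,0]},
    {"jaw":-1,"xyz":[0,0,-0.2],"turn":[0,0,0]},
    {"jaw":-1,"xyz":[0,0,-0.45],"turn":[0,0,0]},
    {"jaw":-1,"xyz":[0,0,-0.7],"turn":[0,0,0]},
    {"jaw":-1,"xyz":[0,0,-0.7],"turn":[0,0,0]}
  ]
}}

```text
time_s: 16.72
eef_pos: [0.4327, 0.2148, 0.1248]
orientation: [[-0.463, 0.886, 0.011], [0.886, 0.463, 0.008], [0.003, 0.013, -1.0]]
ft_force: [1.3, 0.5, -1.3]
gripper_width: 0.0237
grasp_force: 59.0
```

>>> {"method": "jog_arm", "body": {
  "increments": [
    {"jaw":-1,"xyz":[-0.13,0.07,0],"turn":[0,0,0.06]},
    {"jaw":-1,"xyz":[-0.3,0.17,0],"turn":[0,0,0.12]},
    {"jaw":-1,"xyz":[-0.45,0.26,0],"turn":[0,0,0.18]},
    {"jaw":-1,"xyz":[-0.57,0.33,0],"turn":[0,0,0.24]},
    {"jaw":-1,"xyz":[-0.65,0.37,0],"turn":[0,0,0.3]}
  ]
}}

```text
time_s: 17.13
eef_pos: [0.5245, 0.1504, 0.1188]
orientation: [[-0.162, 0.987, 0.002], [0.987, 0.162, -0.0], [-0.001, 0.002, -1.0]]
ft_force: [0.6, -0.1, -0.3]
gripper_width: 0.0233
grasp_force: 59.0
```

>>> {"method": "jog_arm", "body": {
  "increments": [
    {"jaw":-1,"xyz":[-0.13,0.14,0],"turn":[0,0,0.08]},
    {"jaw":-1,"xyz":[-0.28,0.3,0],"turn":[0,0,0.16]},
    {"jaw":-1,"xyz":[-0.42,0.46,0],"turn":[0,0,0.24]},
    {"jaw":-1,"xyz":[-0.51,0.56,0],"turn":[0,0,0.3]},
    {"jaw":-1,"xyz":[-0.51,0.56,0],"turn":[0,0,0.3]}
  ]
}}

```text
time_s: 17.55
eef_pos: [0.6216, 0.0864, 0.1189]
orientation: [[0.152, 0.988, 0.004], [0.988, -0.152, -0.004], [-0.003, 0.005, -1.0]]
ft_force: [-0.2, -0.9, -0.7]
gripper_width: 0.0237
grasp_force: 59.1
```

>>> {"method": "jog_arm", "body": {
  "increments": [
    {"jaw":-1,"xyz":[0,0,0],"turn":[0,0,0]},
    {"jaw":-1,"xyz":[0,0,0],"turn":[0,0,0]}
  ]
}}

```text
time_s: 17.72
eef_pos: [0.6171, 0.0914, 0.1178]
orientation: [[0.144, 0.99, -0.001], [0.99, -0.144, 0.001], [0.001, -0.001, -1.0]]
ft_force: [0.2, 0.5, -0.5]
gripper_width: 0.0234
grasp_force: 59.1
```

```bash
python3 - <<'E'
from h import *
s=sense();e=s['eef_pos'];print(e,s['orientation'].tolist(),s['gripper_width'],s['grasp_force'])
p,X,_=wcloud('w9')
rep(X,'rim',(.619,.09),.09,.027,.04)
E
```

```text
[0.6171 0.0914 0.1178] [[0.14438990370531612, 0.9895199179037428, -0.0013739649702959877], [0.9895207197034072, -0.14438897248617855, 0.0007549185629445894], [0.0005486215641358793, -0.0014685694248633258, -0.9999987711583571]] 0.02341049786924174 59.10023868083954
rim 4261 mean [0.6235 0.111  0.0321] circ [619.3  92.6] 77.2 rect [619.6  92.3] [110.4 110.7] 80.7 px 319.0 208.0
```

View pics/w9.png

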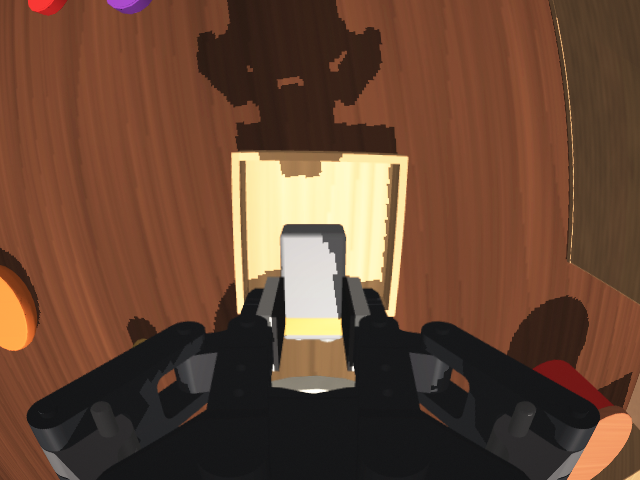

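The battery is held level over the compartment, so I'll lower it, release and retreat.

>>> {"method": "jog_arm", "body": {
  "increments": [
    {"jaw":-1,"xyz":[0.01,0.01,0.15],"turn":[0,0,0]},
    {"jaw":-1,"xyz":[0.01,0.01,0.32],"turn":[0,0,0]},
    {"jaw":-1,"xyz":[0.01,0.01,0.46],"turn":[0,0,0]},
    {"jaw":-1,"xyz":[0.01,0.01,0.55],"turn":[0,0,0]},
    {"jaw":-1,"xyz":[0.01,0.01,0.6],"turn":[0,0,0]}
  ]
}}

```text
time_s: 18.18
eef_pos: [0.6178, 0.0932, 0.0263]
orientation: [[0.144, 0.99, -0.003], [0.99, -0.144, 0.0], [-0.0, -0.003, -1.0]]
ft_force: [0.0, -0.2, -1.0]
gripper_width: 0.0237
grasp_force: 59.1
```

>>> {"method": "jog_arm", "body": {
  "increments": [
    {"jaw":-1,"xyz":[0,0,0],"turn":[0,0,0]},
    {"jaw":0.1,"xyz":[0,0,0],"turn":[0,0,0]},
    {"jaw":0.1,"xyz":[0,0,0],"turn":[0,0,0]},
    {"jaw":0.1,"xyz":[0,0,0],"turn":[0,0,0]},
    {"jaw":0.1,"xyz":[0,0,0],"turn":[0,0,0]}
  ]
}}

```text
time_s: 18.6
eef_pos: [0.6206, 0.092, 0.0293]
orientation: [[0.146, 0.989, 0.002], [0.989, -0.146, 0.001], [0.001, 0.002, -1.0]]
ft_force: [-0.4, 0.1, -0.3]
gripper_width: 0.0471
grasp_force: 0.0
```

>>> {"method": "jog_arm", "body": {
  "increments": [
    {"jaw":0.1,"xyz":[0,0,-0.1],"turn":[0,0,0]},
    {"jaw":0.1,"xyz":[0,0,-0.3],"turn":[0,0,0]},
    {"jaw":0.1,"xyz":[0,0,-0.55],"turn":[0,0,0]},
    {"jaw":0.1,"xyz":[0,0,-0.8],"turn":[0,0,0]},
    {"jaw":0.1,"xyz":[0,0,-0.9],"turn":[0,0,0]}
  ]
}}

```text
time_s: 19.02
eef_pos: [0.6229, 0.0912, 0.17]
orientation: [[0.147, 0.989, 0.009], [0.989, -0.147, 0.002], [0.003, 0.009, -1.0]]
ft_force: [1.3, -1.2, 1.1]
gripper_width: 0.0469
grasp_force: 0.0
```

```bash
python3 - <<'E'
from h import *
s=sense();print(s['eef_pos'],s['orientation'].tolist(),s['gripper_width'])
p,X,_=wcloud('w10')
rep(X,'batt',(.6195,.0905),.045,.02,.034)
E
```

```text
[0.6229 0.0912 0.17  ] [[0.14660556157871474, 0.9891525628036809, 0.009166068573791498], [0.9891900272757592, -0.14662799868452853, 0.001822070238162015], [0.003146307736466575, 0.008799857992018965, -0.9999563306699687]] 0.04691679615975146
batt 2065 mean [0.6197 0.0978 0.0278] circ [619.9  96.4] 27.9 rect [619.1  96. ] [51.8 26.6] 81.8 px 307.0 213.0
```

>>> {"method": "jog_arm", "body": {
  "increments": [
    {"jaw":0.3,"xyz":[0.2,-0.1,0],"turn":[0,0,-0.04]},
    {"jaw":0.3,"xyz":[0.42,-0.22,0],"turn":[0,0,-0.08]},
    {"jaw":0.3,"xyz":[0.64,-0.34,0],"turn":[0,0,-0.12]},
    {"jaw":0.3,"xyz":[0.87,-0.47,0],"turn":[0,0,-0.14]}
  ]
}}

```text
time_s: 19.4
eef_pos: [0.5688, 0.2319, 0.1645]
orientation: [[-0.0, 1.0, 0.001], [1.0, 0.0, 0.001], [0.001, 0.001, -1.0]]
ft_force: [0.9, 0.2, -0.1]
gripper_width: 0.0555
grasp_force: 0.0
```

>>> {"method": "jog_arm", "body": {
  "increments": [
    {"jaw":0.3,"xyz":[0.23,-0.1,0],"turn":[0,0,0]},
    {"jaw":0.3,"xyz":[0.46,-0.2,0],"turn":[0,0,0]},
    {"jaw":0.3,"xyz":[0.7,-0.3,0],"turn":[0,0,0]},
    {"jaw":0.3,"xyz":[0.87,-0.41,0],"turn":[0,0,0]},
    {"jaw":0.3,"xyz":[0.91,-0.41,0],"turn":[0,0,0]}
  ]
}}

```text
time_s: 19.82
eef_pos: [0.5025, 0.3754, 0.1634]
orientation: [[-0.011, 1.0, -0.003], [1.0, 0.011, 0.004], [0.004, -0.003, -1.0]]
ft_force: [0.6, 0.6, -1.0]
gripper_width: 0.0556
grasp_force: 0.0
```

>>> {"method": "jog_arm", "body": {
  "increments": [
    {"jaw":0.3,"xyz":[0,0,0],"turn":[0,0,0]},
    {"jaw":0.3,"xyz":[0,0,0],"turn":[0,0,0]},
    {"jaw":0.3,"xyz":[0,0,0],"turn":[0,0,0]}
  ]
}}

```text
time_s: 20.07
eef_pos: [0.5088, 0.3653, 0.1638]
orientation: [[0.003, 1.0, 0.001], [1.0, -0.003, -0.001], [-0.001, 0.001, -1.0]]
ft_force: [0.6, -0.6, 0.1]
gripper_width: 0.0556
grasp_force: 0.0
```

```bash
python3 - <<'E'
from h import *
s=sense();print(s['eef_pos'],s['orientation'].tolist(),s['gripper_width'])
p,X,_=wcloud('w11')
q=(np.hypot(X[...,0]-.51,X[...,1]-.369)<.022)&(X[...,2]>.012)&(X[...,2]<.02);print('colour',p[q].mean(0))
rep(X,'tea',(.51,.369),.03,.012,.02)
E
```

```text
[0.5088 0.3653 0.1638] [[0.002815876649810389, 0.9999952261785393, 0.0012721866314225631], [0.9999957638905167, -0.002814936109139112, -0.0007404969434171997], [-0.000736912284330588, 0.001274266390352891, -0.9999989166021388]] 0.0555751965385063
colour [254.3584 254.2993 254.0626]
tea 1677 mean [0.5096 0.3724 0.0168] circ [509.5 371.7] 19.2 rect [509.8 371.9] [36.8 36.1] 89.4 px 314.0 210.0
```

>>> {"method": "jog_arm", "body": {
  "increments": [
    {"jaw":0.3,"xyz":[0.033,0.005,0.2],"turn":[0,0,0]},
    {"jaw":0.3,"xyz":[0.033,0.005,0.42],"turn":[0,0,0]},
    {"jaw":0.3,"xyz":[0.033,0.005,0.62],"turn":[0,0,0]},
    {"jaw":0.3,"xyz":[0.033,0.005,0.77],"turn":[0,0,0]},
    {"jaw":0.3,"xyz":[0.033,0.005,0.85],"turn":[0,0,0]}
  ]
}}

```text
time_s: 20.53
eef_pos: [0.5074, 0.3697, 0.0328]
orientation: [[0.002, 1.0, -0.003], [1.0, -0.002, -0.004], [-0.004, -0.003, -1.0]]
ft_force: [0.6, -0.3, 0.2]
gripper_width: 0.0558
grasp_force: 0.0
```

>>> {"method": "jog_arm", "body": {
  "increments": [
    {"jaw":0.3,"xyz":[0,0,0.05],"turn":[0,0,0]},
    {"jaw":0.3,"xyz":[0,0,0.1],"turn":[0,0,0]},
    {"jaw":0.3,"xyz":[0,0,0.15],"turn":[0,0,0]},
    {"jaw":0.3,"xyz":[0,0,0.18],"turn":[0,0,0]},
    {"jaw":0.3,"xyz":[0,0,0.18],"turn":[0,0,0]}
  ]
}}

```text
time_s: 20.95
eef_pos: [0.5081, 0.3727, 0.0084]
orientation: [[-0.001, 1.0, -0.0], [1.0, 0.001, 0.0], [0.0, -0.0, -1.0]]
ft_force: [-0.2, -0.8, 0.5]
gripper_width: 0.0554
grasp_force: 0.0
```

>>> {"method": "jog_arm", "body": {
  "increments": [
    {"jaw":-1,"xyz":[0,0,0],"turn":[0,0,0]},
    {"jaw":-1,"xyz":[0,0,0],"turn":[0,0,0]},
    {"jaw":-1,"xyz":[0,0,0],"turn":[0,0,0]},
    {"jaw":-1,"xyz":[0,0,0],"turn":[0,0,0]},
    {"jaw":-1,"xyz":[0,0,0],"turn":[0,0,0]}
  ]
}}

```text
time_s: 21.37
eef_pos: [0.509, 0.3732, 0.0098]
orientation: [[-0.0, 1.0, 0.001], [1.0, 0.0, 0.001], [0.001, 0.001, -1.0]]
ft_force: [0.0, -0.8, 5.5]
gripper_width: 0.0343
grasp_force: 59.6
```

>>> {"method": "jog_arm", "body": {
  "increments": [
    {"jaw":-1,"xyz":[0,0,-0.06],"turn":[0,0,0]},
    {"jaw":-1,"xyz":[0,0,-0.25],"turn":[0,0,0]},
    {"jaw":-1,"xyz":[0,0,-0.5],"turn":[0,0,0]},
    {"jaw":-1,"xyz":[0,0,-0.75],"turn":[0,0,0]},
    {"jaw":-1,"xyz":[0,0,-1],"turn":[0,0,0]}
  ]
}}

```text
time_s: 21.78
eef_pos: [0.5078, 0.3723, 0.1603]
orientation: [[-0.0, 1.0, -0.0], [1.0, 0.0, -0.0], [-0.0, -0.0, -1.0]]
ft_force: [0.5, 1.7, -0.5]
gripper_width: 0.0343
grasp_force: 59.8
```

>>> {"method": "jog_arm", "body": {
  "increments": [
    {"jaw":-1,"xyz":[-0.2,0.04,0],"turn":[0,0,0]},
    {"jaw":-1,"xyz":[-0.45,0.09,0],"turn":[0,0,0]},
    {"jaw":-1,"xyz":[-0.7,0.14,0],"turn":[0,0,0]},
    {"jaw":-1,"xyz":[-0.95,0.2,0],"turn":[0,0,0]}
  ]
}}

```text
time_s: 22.12
eef_pos: [0.538, 0.2291, 0.1592]
orientation: [[-0.002, 1.0, 0.0], [1.0, 0.002, 0.001], [0.001, 0.0, -1.0]]
ft_force: [0.5, -0.1, -0.4]
gripper_width: 0.0343
grasp_force: 59.8
```

>>> {"method": "jog_arm", "body": {
  "increments": [
    {"jaw":-1,"xyz":[-0.24,0.05,0],"turn":[0,0,0]},
    {"jaw":-1,"xyz":[-0.48,0.1,0],"turn":[0,0,0]},
    {"jaw":-1,"xyz":[-0.72,0.15,0],"turn":[0,0,0]},
    {"jaw":-1,"xyz":[-0.95,0.2,0],"turn":[0,0,0]}
  ]
}}

```text
time_s: 22.45
eef_pos: [0.5682, 0.0857, 0.1591]
orientation: [[-0.0, 1.0, 0.0], [1.0, 0.0, 0.0], [0.0, 0.0, -1.0]]
ft_force: [0.6, 0.2, -0.3]
gripper_width: 0.0344
grasp_force: 59.8
```

>>> {"method": "jog_arm", "body": {
  "increments": [
    {"jaw":-1,"xyz":[-0.2,0.05,0],"turn":[0,0,0]},
    {"jaw":-1,"xyz":[-0.4,0.1,0],"turn":[0,0,0]},
    {"jaw":-1,"xyz":[-0.56,0.15,0],"turn":[0,0,0]},
    {"jaw":-1,"xyz":[-0.66,0.17,0],"turn":[0,0,0]},
    {"jaw":-1,"xyz":[-0.66,0.17,0],"turn":[0,0,0]}
  ]
}}

```text
time_s: 22.87
eef_pos: [0.594, -0.0167, 0.1594]
orientation: [[0.007, 1.0, 0.001], [1.0, -0.007, -0.003], [-0.003, 0.001, -1.0]]
ft_force: [-0.2, -1.3, 0.1]
gripper_width: 0.0346
grasp_force: 59.8
```

>>> {"method": "jog_arm", "body": {
  "increments": [
    {"jaw":-1,"xyz":[0,0,0],"turn":[0,0,0]},
    {"jaw":-1,"xyz":[0,0,0],"turn":[0,0,0]},
    {"jaw":-1,"xyz":[0,0,0],"turn":[0,0,0]}
  ]
}}

```text
time_s: 23.12
eef_pos: [0.5937, -0.0089, 0.1584]
orientation: [[-0.003, 1.0, -0.0], [1.0, 0.003, 0.001], [0.001, -0.0, -1.0]]
ft_force: [0.4, 0.2, 0.1]
gripper_width: 0.0346
grasp_force: 59.8
```

```bash
python3 - <<'E'
from h import *
s=sense();e=s['eef_pos'];print(e,s['gripper_width'])
p,X,_=wcloud('w12')
rep(X,'tea',e,.018,e[2]-.002,e[2]+.012)
rep(X,'dish',(.595,-.055),.085,.075,.095)
E
```

```text
[ 0.5937 -0.0089  0.1584] 0.03456111378220235
tea 5778 mean [ 0.5935 -0.0073  0.165 ] circ [593.7  -8.9] 18.0 rect [593.1  -9.1] [34.8 35.5] 0.5 px 314.0 300.0
dish 19476 mean [ 0.5958 -0.0362  0.0808] circ [595.3 -52.9] 74.6 rect [593.  -50.8] [147.  141.6] 54.0 px 317.0 281.0
```

View pics/w12.png

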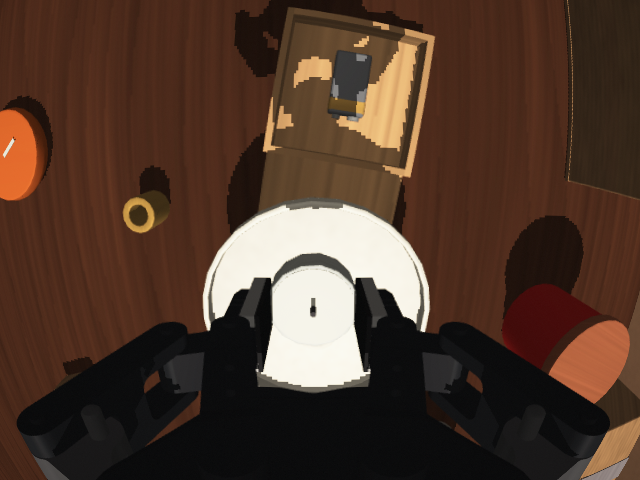

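The tealight is held at (313,300) over the dish floor, and the battery lies in the compartment at (350,85). Next: lower and release.

>>> {"method": "jog_arm", "body": {
  "increments": [
    {"jaw":-1,"xyz":[-0.015,0,0.1],"turn":[0,0,0]},
    {"jaw":-1,"xyz":[-0.015,0,0.22],"turn":[0,0,0]},
    {"jaw":-1,"xyz":[-0.015,0,0.32],"turn":[0,0,0]},
    {"jaw":-1,"xyz":[-0.015,0,0.4],"turn":[0,0,0]},
    {"jaw":-1,"xyz":[-0.015,0,0.42],"turn":[0,0,0]}
  ]
}}

```text
time_s: 23.58
eef_pos: [0.5924, -0.0121, 0.0934]
orientation: [[-0.002, 1.0, -0.004], [1.0, 0.002, 0.0], [0.0, -0.004, -1.0]]
ft_force: [0.1, 0.6, 0.5]
gripper_width: 0.0345
grasp_force: 59.8
```

>>> {"method": "jog_arm", "body": {
  "increments": [
    {"jaw":-1,"xyz":[0,0,0.01],"turn":[0,0,0]},
    {"jaw":-1,"xyz":[0,0,0.01],"turn":[0,0,0]},
    {"jaw":0.15,"xyz":[0,0,0.01],"turn":[0,0,0]},
    {"jaw":0.15,"xyz":[0,0,0.01],"turn":[0,0,0]},
    {"jaw":0.15,"xyz":[0,0,0.01],"turn":[0,0,0]}
  ]
}}

```text
time_s: 24.0
eef_pos: [0.5945, -0.0135, 0.0949]
orientation: [[-0.001, 1.0, 0.002], [1.0, 0.001, 0.0], [0.0, 0.002, -1.0]]
ft_force: [0.7, 0.3, -0.0]
gripper_width: 0.0494
grasp_force: 0.0
```

>>> {"method": "jog_arm", "body": {
  "increments": [
    {"jaw":0.15,"xyz":[0,0,0],"turn":[0,0,0]},
    {"jaw":0.15,"xyz":[0,0,-0.1],"turn":[0,0,0]},
    {"jaw":0.15,"xyz":[0,0,-0.3],"turn":[0,0,0]},
    {"jaw":0.15,"xyz":[0,0,-0.55],"turn":[0,0,0]},
    {"jaw":0.15,"xyz":[0,0,-0.8],"turn":[0,0,0]}
  ]
}}

```text
time_s: 24.42
eef_pos: [0.5932, -0.0137, 0.215]
orientation: [[-0.0, 1.0, -0.002], [1.0, 0.0, -0.0], [-0.0, -0.002, -1.0]]
ft_force: [1.5, 0.2, 0.3]
gripper_width: 0.049
grasp_force: 0.0
```

>>> {"method": "jog_arm", "body": {
  "increments": [
    {"jaw":0.15,"xyz":[0.25,-0.2,0],"turn":[0,0,0]},
    {"jaw":0.15,"xyz":[0.5,-0.4,0],"turn":[0,0,0]},
    {"jaw":0.15,"xyz":[0.75,-0.55,0],"turn":[0,0,0]},
    {"jaw":0.15,"xyz":[0.95,-0.7,0],"turn":[0,0,0]},
    {"jaw":0.15,"xyz":[0.95,-0.7,0],"turn":[0,0,0]}
  ]
}}

```text
time_s: 24.83
eef_pos: [0.4848, 0.1356, 0.2138]
orientation: [[-0.009, 1.0, -0.003], [1.0, 0.009, 0.004], [0.004, -0.003, -1.0]]
ft_force: [-1.2, 0.3, -0.9]
gripper_width: 0.0494
grasp_force: 0.0
```

```bash
python3 - <<'E'
from h import *
s=sense();print(s['time_s'],s['eef_pos'],s['ft_force'])
p,d,m=snap('top'); X=cloud('top',d,m)
cv2.imwrite('pics/fin.png',cv2.resize(p[130:350,110:550,::-1],None,fx=1.8,fy=1.8))
rep(X,'hub',(.595,-.055),.02,.1,.12)
rep(X,'dish rim',(.595,-.055),.085,.084,.0935)
rep(X,'tea',(.594,-.011),.02,.09,.11)
rep(X,'batt',(.6195,.0935),.042,.022,.04)
rep(X,'short',(.454,0),.03,.02,.05);rep(X,'jar',(.72,-.276),.06,.08,.12);rep(X,'mug',(.62,.448),.06,.08,.12);rep(X,'carton',(.328,-.226),.06,.025,.04)
E
```

```text
24.8333 [0.4848 0.1356 0.2138] [-1.2297  0.3374 -0.8898]
hub 109 mean [ 0.5945 -0.0562  0.1086] circ [595.  -55.8] 12.7 rect [594.3 -55.5] [24.  23.8] 71.4 px 371.0 208.0
dish rim 574 mean [ 0.5959 -0.0562  0.0887] circ [595. -56.] 74.8 rect [595.3 -55.8] [146.8 148.2] 1.2 px 371.0 209.0
tea 223 mean [ 0.5933 -0.0143  0.0964] circ [593.7 -14.8] 19.1 rect [593.3 -14.5] [32.4 33.5] 46.6 px 351.0 209.0
batt 269 mean [0.6191 0.0951 0.0284] circ [618.   94.6] 27.0 rect [619.3  94.2] [51.2 26.7] 81.7 px 300.0 199.0
short 102 mean [ 0.4545 -0.0008  0.0352] circ [454.2  -1. ] 14.6 rect [454.   -0.8] [28.4 26.2] 0.5 px 342.0 275.0
jar 878 mean [ 0.7204 -0.2751  0.0999] circ [ 721.5 -276.5] 34.0 rect [ 721.6 -276.4] [65.3 65.8] 84.0 px 478.0 150.0
mug 412 mean [0.6175 0.4497 0.0915] circ [611.2 451.2] 49.8 rect [620.  451.1] [79.3 87.6] 20.5 px 130.0 194.0
carton 816 mean [ 0.3305 -0.2295  0.0307] circ [ 330.5 -229. ] 44.2 rect [ 330.2 -229.7] [51.5 75.8] 20.7 px 446.0 335.0
```

View pics/fin.png

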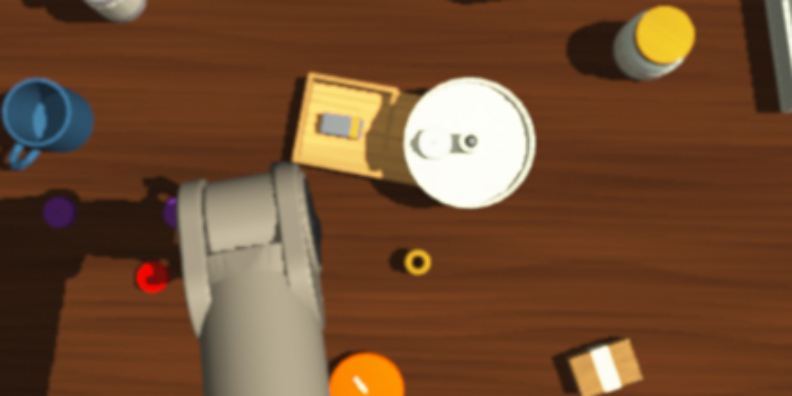

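The dish sits level on the shaft at (470,142) with the tealight in it at (433,143). The battery is in the compartment at (340,125) and the bystanders are unmoved. I'll hand it in.

```bash
python3 -c "from rig import job_done; print(job_done())"
```

```text
the job is handed in; nothing more can be done
None
```

The caddy is finished and handed in at about 25 s; no verdict came back, but the last camera check showed the long sleeve and level dish on the shaft, the white tealight in the dish, the battery in the compartment, and the bystanders unmoved.

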